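# Re-hang a lift-off eye shield on the other post

## Task

Move the eye shield from the grey post to the empty blue one: pull up its sprung hinge pin by the red knob, draw the shield forward out of the slotted fork and lift it away, then slide it into the blue post's fork until it meets the back and let the pin drop fully home, so that the shield hangs upright and pinned. Go gently, never pressing the shield against the blue post with more than 20 N or letting it tip over, and leave the things lying around where they are.

Things in the scene. Friction and masses are not known exactly. Their poses are not given: they have to be found in the camera images.
- shield: Eye shield, 0.75 kg: clear pane in yellow frame (134 wide, 110 high, 9 thick) on a vertical steel knuckle (30 diameter, 30 high). Origin on the hinge axis at the knuckle's underside, centre of mass within 15 mm of that axis; z up; pane 39 mm to its -x side, from 85 mm below to 25 mm above origin. Starts turned up to 0.3 rad from the post's yaw; any hinge angle is fine.
- knob (a point): Centre of the red square knob (20 x 20 mm, 30 high) on top of the hinge pin: grip it here from above, fingers across its x or y. Axes parallel to the shield's, on the hinge axis. 67 mm above the shield's origin with the pin home; rises with the pin. Below it a bare 9 mm shank leads into the knuckle.
- pin (a joint): Pull of the hinge pin up out of the shield (m): 0 home, 0.013 at its stop. A spring drives it home with 2.5 N at 0, 4.5 N at 0.013, less than the shield's weight: when the shield hangs by the knob its pin is fully pulled. The 9 mm pin, chamfered, sticks out 10 mm below the knuckle when home; from 0.010 on it is inside.
- post_a: Fixed grey post, holds the shield at the start. Foot 152 x 90 x 10 mm (x -60 to 92). Origin under the foot, straight below the fork's hole; z up; fork opens to -x. Fork: two ears; upper ear 36 mm above the lower, 8 thick (its top 164 mm over the worktop). The 30 mm high knuckle slides in and out between them along x with 6 mm of height to spare.
- fork_a_seat (a point): Grey fork: centre of the hole's mouth on top of the lower ear, 120 mm over the worktop; axes as the post. Hole 13 mm wide, 12 deep; ear reaches 26 mm forward. Upper ear has a 12 mm slot above the hole, open and flared to -x (26 mm forward), that passes the shank, not the knuckle. The column's face 16 mm behind the hole stops the knuckle; touching it, the pin is over the hole.
- post_b: Fixed blue post, empty at the start; same shape, sizes and axes as the grey one. But its column with both ears, one piece, was clamped on the foot anywhere from 0 to 26 mm further back (along the post's +x) than on the grey one; where is not given.
- fork_b_seat (a point): Where the hole's mouth of the blue fork would be with the column clamped at the very front: it is really 0 to 26 mm behind this point along the post's +x (y and the height of 120 mm over the worktop are true). Else like the grey fork: how deep the knuckle goes must be felt at the column.
- glue_tin: Bystander: black and yellow glue tin with black cap, 72 x 74 x 108 mm; origin at the underside.
- cork_block: Bystander: cork sanding block, 105 x 50 x 32 mm; origin at the underside.
- wax_bar: Bystander: ochre polishing wax bar, 85 x 35 x 20 mm; origin at the underside.
- tape_measure: Bystander: yellow tape measure, 34 x 86 x 70 mm; origin at the underside.
Mind the look-alikes: they are no part of the job. There is more than one size of the shield; the job needs the larger.

How it is judged:
On the way, in this order (a step that is already met when the one before it is completed fails the run):
1. the hinge pin is pulled up at least 10 mm while the shield is still in the grey fork (value of joint pin above 0.01 m and horizontal distance between shield and fork_a_seat below 0.012 m), for 0.1 s.
2. the shield is off the grey post, at least 120 mm away from its fork (horizontal distance between shield and fork_a_seat above 0.12 m), for 0.1 s.
At the end, for the whole second after the job is handed in: The shield sits in the blue fork: its origin -4 to 30 mm along x and within 6 mm along y of the blue post's origin, 116 to 123.5 mm above it, upright within 0.08 rad, its pin down within 2.5 mm of home (possible there only in the hole), released and at rest (x of shield in the frame of post_b between -0.004 and 0.03 m and y of shield in the frame of post_b between -0.006 and 0.006 m and z of shield in the frame of post_b between 0.116 and 0.1235 m and value of joint pin below 0.0025 m and angle between shield's own z axis and vertical below 0.08 rad and linear speed of shield below 0.02 m/s and angular speed of shield below 0.2 rad/s); the robot touches nothing.
It fails at once if the shield is pressed against the grey post with more than 40 N (contact force between shield and post_a above 40 N).
It fails at once if the shield is pressed against the blue post with more than 20 N (contact force between shield and post_b above 20 N).
It fails at once if the shield tips over by more than 0.5 rad (angle between shield's own z axis and vertical above 0.5 rad).
It fails at once if a bystander (tin, cork block, wax bar or tape measure) is moved more than 20 mm (distance of any of glue_tin, cork_block, wax_bar, tape_measure from where it was at the start of the episode above 0.02 m).
It also fails if it takes over 54 s, if anything falls off the work surface, if the arm or the gripper's body presses on something with over 40 N, if the wrist force passes 120 N, or if a joint passes its speed limit or range.

## Robot

A 7-joint arm with a two-finger parallel gripper is mounted at the origin on a cart in front of the work surface, level with it; the furniture and walls round the work are solid. World frame = base frame: x ahead of the robot, y to its left, z up, the work surface at z = 0. Lengths are in m, angles in rad, forces in N, time in s.
With the tool pointing down it reaches from about 0.425 to 0.925 m from the base axis. Payload 6.8 kg.
Tool frame: the origin (TCP) lies between the finger pads; the fingertips stand 14 mm ahead of it and the grasp point (between the pads) lies 5 mm behind it; z points along the fingers, y is the line along which they close (so a half turn about z gives the same grasp; the last joint's range is limited). The gripper opens to 85 mm and grips with 20 to 120 N. Pads are 22 mm wide; open, the fingers measure 114 mm over their backs; the gripper's body (76 mm by 85 mm) begins 54 mm behind the grasp point. The pads swing forward as they close: fully open they stand 13 mm farther back than shut.
Start: joints at [-1.323, 0.477, 0.022, 1.555, -0.011, 1.109, -0.083], TCP at [0.235, 0.633, 0.222] pointing down, gripper open.
Joint ranges: [-2.96, 2.96], [-0.34, 2.1], [-1.41, 1.46], [0.24, 2.44], [-1.37, 4.51], [0.17, 1.92], [-2.96, 2.96]. Speed limits (rad/s): [2.39, 2.39, 3.14, 3.14, 3.14, 3.14, 3.14].

## Interface

Orientations are given as a rotation vector (axis times angle).
In Python, from bench import r, eyes, ticket gives the robot as it stands. The module is installed in compiled form; this text tells all that it offers.
- The arm moves only by the tool arm_command, never from a script. Its argument "plan" is text: rows parted by semicolons, each of 4 numbers parted by spaces: the shift along the tool's x, y, z in m, then the turn about the tool's z in degrees. In form: tx ty tz yaw; .... A call has 1 to 20 rows; each row shifts and turns the commanded pose from where the row before left it, along the tool's axes as they then stand; what a row does not reach is not made up. A row lasts 1/8 s, in which the tool goes at most 62.5 mm and 10.7 degrees, less where a joint would pass 70% of its speed; a pose out of reach is approached as far as the arm can. A call is refused whole if a number of a shift passes 0.0625 or a number of a turn 10.7, either way. A call with a gripper value outside its range is refused whole. "hand" is the closure, from -1 (fully open) to 1 (shut), set as the call begins (left out, the last holds). The fingers move at their own pace and stop on an object; "grip_force" is the grip in N (left out, the last holds). Time passes only in rows, so rows that do not move let the fingers close. It gives the time, the measured TCP pose, the force, the opening and the grip force at its end, in the units of the state.
- r.get_obs(): the state, without advancing time (a new reading comes with each control period).
- eyes.grab_frame(name): name is "side" or "top" or "wrist"; returns (picture, depth): 384x512x3 uint8, red, green, blue; 384x512 float32, m along the optical axis (not along the pixel's ray), 0 where there is no reading.
- eyes.calibration(name): a dict with "fov_y" (degrees; the focal length in pixels is half the picture's height over the tangent of half this angle, whatever the lens; pixels are square), "cx", "cy" (the principal point, pixels), "origin" and "attitude" of the camera in the world; the wrist camera has in their place "tool_from_camera" (4x4, takes a point from camera to tool coordinates, whose origin is the TCP and whose axes are the flange's). Camera axes: x right, y up, looking along -z (the intrinsics and any distortion apply to the point x, -y, -z); pixel columns grow to the right and rows downward; lengths in m; the calibration is good to about 2 mm. A picture is of the moment at which its call begins: read the wrist's pose just before it. calibration takes no time and is no camera call.
- ticket.hand_in(): hands the job in; it is judged then, once.
The state is a dict: "clock": time; "joints": joint angles; "qvel": joint speeds; "tau": joint torques, N m; "tcp_pos": TCP position; "orientation": TCP orientation; "contact_force": force on the tool from outside, world axes, zero at the start; "moment": the same for the moment, N m; "grip_width": finger opening in m; "gripper_force": force on a finger pad.
Only numpy, scipy, OpenCV 4.12 (cv2) and the standard library are available. Lean on these libraries where they do the work, as an engineer would, in place of code of your own. Each camera call takes 0.05 s, during which the arm holds its last target. There are 200 camera calls.

## Working session

There is one attempt and no reset: what is moved stays moved. The work goes in short steps, Python scripts to look and compute and a tool call to move; the robot and the scene stay as the last step left them, time stands still between calls to the robot, and variables do not carry over. Pictures are saved under pics/ and viewed, at most 10 in all, crops included, and the job is handed in when it is done.

Besides the shell and the picture viewer there is one more tool, called after "Request:" as name(argument=value, ...) on one line, values as JSON. arm_command: Moves the arm, as the interface text tells. Its arguments: {"type":"object","properties":{"plan":{"type":"string"},"hand":{"type":"number"},"grip_force":{"type":"number"}},"required":["plan"]}

```bash
mkdir -p pics
cat > h.py <<'E'
import numpy as np, cv2
from scipy.spatial.transform import Rotation as R
from bench import r, eyes, ticket
def cam(name):
    o=r.get_obs(); im,d=eyes.grab_frame(name); c=eyes.calibration(name)
    return o,im,d,c
def pose(c,o):
    if 'origin' in c:
        A=np.array(c['attitude'],float)
        Rm=A if A.shape==(3,3) else R.from_rotvec(A).as_matrix()
        return Rm,np.array(c['origin'])
    T=np.array(c['tool_from_camera']); Rt=R.from_rotvec(o['orientation']).as_matrix()
    return Rt@T[:3,:3], Rt@T[:3,3]+np.array(o['tcp_pos'])
def cloud(im,d,c,o):
    h,w=d.shape; f=h/2/np.tan(np.radians(c['fov_y'])/2)
    u,v=np.meshgrid(np.arange(w),np.arange(h))
    P=np.stack([(u-c['cx'])/f*d,-(v-c['cy'])/f*d,-d],-1)
    Rm,t=pose(c,o); return P@Rm.T+t
def save(n,im): cv2.imwrite('pics/'+n,im[:,:,::-1])
E
python3 - <<'E'
from h import *
ims=[]
for n in('side','top','wrist'):
    o,im,d,c=cam(n); print(n,{k:np.round(v,4).tolist() if not isinstance(v,str) else v for k,v in c.items()}); np.savez('/tmp/'+n,im=im,d=d); ims.append(im)
    if n!='wrist': save(n+'0.png',cv2.resize(im,(800,600)))
print(o)
E
```

```text
side {'fov_y': 48.0905, 'cx': 257.3993, 'cy': 194.3241, 'origin': [0.8538, -0.9043, 1.0273], 'attitude': [0.8435, 0.1329, 0.2724]}
top {'fov_y': 45.5026, 'cx': 255.3526, 'cy': 194.5569, 'origin': [0.3356, 0.077, 1.4187], 'attitude': [0.1356, -0.1306, -1.5582]}
wrist {'fov_y': 61.8221, 'cx': 254.3743, 'cy': 190.8878, 'tool_from_camera': [[0.0004, 0.9475, 0.3197, 0.0831], [1.0, -0.0001, -0.0009, 0.0001], [-0.0008, 0.3197, -0.9475, -0.1515], [0.0, 0.0, 0.0, 1.0]]}
{'clock': 0.1, 'joints': array([-1.32309105,  0.47770469,  0.02237324,  1.5563305 , -0.0114787 ,
        1.10930003, -0.08309252]), 'qvel': array([ 1.57968036e-03, -1.95148001e-03,  9.96954023e-05, -3.93551231e-03,
        1.41775085e-04,  1.30646612e-03, -1.06676510e-03]), 'tau': array([ 4.08251683e-03, -5.97764289e+01,  1.61331754e+00, -2.81956297e+01,
        1.27373741e-02,  5.10539277e-03,  4.66857409e-05]), 'tcp_pos': array([0.23498071, 0.63220717, 0.22134142]), 'orientation': array([-5.55914157e-01, -3.09187573e+00,  2.52603974e-03]), 'contact_force': array([-0.0554936 , -0.30556272, -0.41860883]), 'moment': array([0.01512199, 0.04783529, 0.01407125]), 'gripper_force': 0.0, 'grip_width': 0.08528549236366}
```

View pics/side0.png

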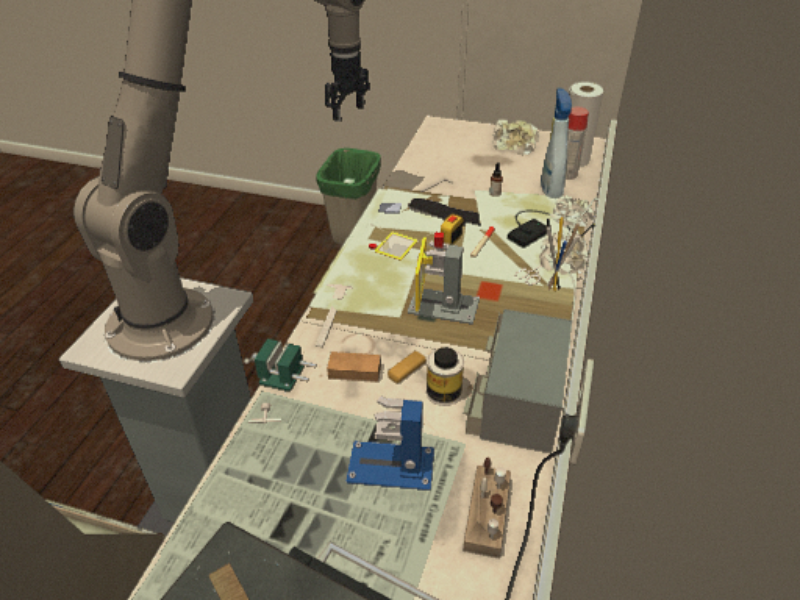

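View pics/top0.png

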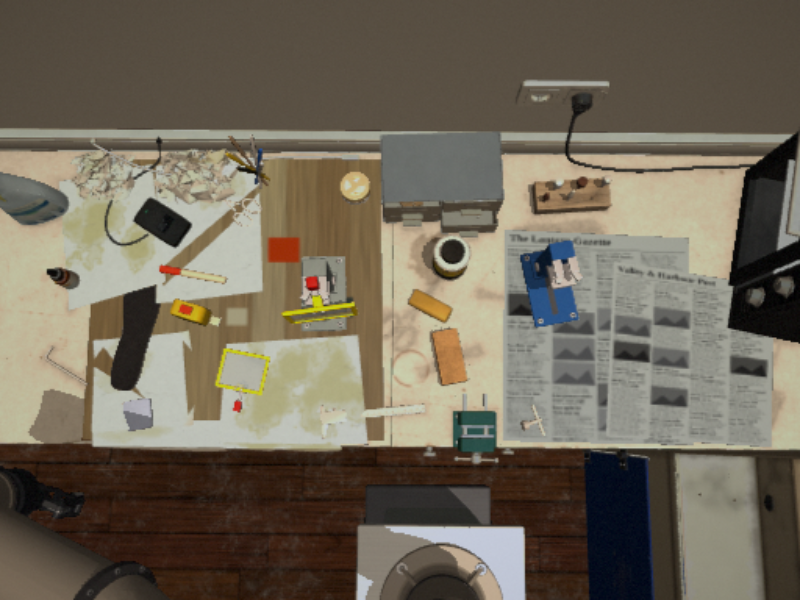

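Side view: the grey post at (445,300) carries the upright yellow shield (422,270) with its red knob at (438,240). A look-alike lies flat at (397,246), with its knob at (373,246). It is the smaller size and not on a post. The wanted one is the upright shield on the grey post, at (320,310) in the top view with its knob at (313,282). The blue post is at (550,285) in the top view.

Run:
```python
from h import *
S={}
o=r.get_obs()
for n in('side','top'):
    z=np.load('/tmp/%s.npz'%n); c=eyes.calibration(n); S[n]=(z['im'],z['d'],cloud(z['im'],z['d'],c,o))
for n,(im,d,P) in S.items():
    hsv=cv2.cvtColor(im,cv2.COLOR_RGB2HSV)
    H,s,v=[hsv[...,i].astype(int) for i in range(3)]; z=P[...,2]
    red=((H<6)|(H>174))&(s>150)&(v>60)&(z>.12)&(z<.25)&(P[...,0]>.4)&(P[...,0]<.9)
    yel=(H>22)&(H<34)&(s>150)&(z>.02)&(z<.2)&(P[...,1]>0.05)
    blue=(H>100)&(H<125)&(s>130)&(z>-.01)&(z<.2)&(P[...,0]>.3)&(P[...,0]<.9)&(P[...,1]<0)
    for k,m in(('red',red),('blue',blue),('yel',yel)):
        nn,l,st,ce=cv2.connectedComponentsWithStats(m.astype(np.uint8))
        for i in range(1,nn):
            if st[i,4]>15:
                Q=P[l==i]; print(n,k,st[i].tolist(),np.round(np.median(Q,0),4),np.round(Q.min(0),3),np.round(Q.max(0),3))
                if k=='red':
                    T=Q[Q[:,2]>Q[:,2].max()-.006]; print('  top',T.mean(0).round(4),len(T))
    for k,m in(('bluefoot',blue&(abs(z-.01)<.006)),('bluetop',blue&(z>.15)),('greyfoot',(abs(z-.01)<.005)&(s<60)&(P[...,1]>.08)&(P[...,1]<.3)&(P[...,0]>.5)&(P[...,0]<.85)),('eartopA',(s<70)&(abs(z-.164)<.006)&(P[...,1]>.1)&(P[...,1]<.3)),('eartopB',(s<70)&(abs(z-.164)<.006)&(P[...,1]<-.1)&(P[...,1]>-.5))):
        Q=P[m]
        if len(Q)>10:
            (cx,cy),(w,h),a=cv2.minAreaRect((Q[:,:2]*1000).astype(np.float32)); print(n,k,len(Q),round(cx),round(cy),round(w),round(h),round(a,1),'z',np.median(Q[:,2]).round(4),'mean',Q.mean(0).round(3))
    if n=='top':
        Q=P[yel&(z>.09)&(P[...,0]>.5)];
        if len(Q): e,V=np.linalg.eigh(np.cov(Q[:,:2].T)); print('shield line dir',V[:,-1],Q.mean(0))
im=S['top'][0]; sd=S['side'][0]
a=cv2.resize(im[150:225,170:245],(400,400),interpolation=2); b=cv2.resize(im[145:220,320:395],(400,400),interpolation=2)
save('crop1.png',np.hstack([a,b]))
```

```text
side red [364, 73, 12, 10, 102] [0.8084 0.8897 0.1756] [0.784 0.874 0.154] [0.831 0.904 0.196]
  top [0.8052 0.8892 0.1934] 15
side red [278, 149, 6, 9, 51] [0.5836 0.2247 0.1937] [0.573 0.218 0.174] [0.593 0.237 0.203]
  top [0.5832 0.2286 0.2004] 21
side blue [222, 256, 55, 57, 1444] [ 0.64   -0.2331  0.0106] [ 0.536 -0.277  0.003] [ 0.694 -0.168  0.167]
side yel [283, 142, 8, 4, 20] [0.5489 0.4688 0.063 ] [0.534 0.458 0.058] [0.56  0.482 0.069]
side yel [240, 149, 27, 17, 64] [0.444  0.3602 0.0383] [0.396 0.327 0.034] [0.483 0.432 0.042]
side yel [266, 152, 11, 47, 130] [0.5527 0.205  0.1399] [0.533 0.158 0.039] [0.57  0.293 0.147]
side bluefoot 918 615 -221 148 90 9.9 z 0.009 mean [ 0.609 -0.229  0.009]
side bluetop 184 652 -214 31 46 15.7 z 0.1623 mean [ 0.653 -0.218  0.161]
side greyfoot 493 588 228 137 175 88.8 z 0.0086 mean [0.599 0.224 0.009]
side eartopA 160 739 204 189 363 89.9 z 0.162 mean [0.622 0.227 0.162]
side eartopB 239 795 -273 175 418 56.3 z 0.163 mean [ 0.684 -0.246  0.163]
top red [196, 177, 8, 9, 62] [0.5802 0.2345 0.2016] [0.572 0.224 0.178] [0.592 0.243 0.206
[... 166 characters left out ...]
 273] [0.5453 0.2318 0.1427] [0.531 0.164 0.036] [0.57  0.295 0.151]
top yel [110, 192, 19, 14, 113] [0.5478 0.4845 0.0654] [0.532 0.463 0.052] [0.571 0.522 0.071]
top yel [138, 223, 35, 30, 202] [0.4399 0.3785 0.0399] [0.395 0.333 0.034] [0.482 0.433 0.049]
top bluefoot 688 615 -215 151 88 12.5 z 0.0102 mean [ 0.595 -0.211  0.01 ]
top bluetop 171 647 -436 214 465 21.9 z 0.1637 mean [ 0.654 -0.217  0.163]
top greyfoot 601 651 190 297 217 0.4 z 0.0095 mean [0.587 0.211 0.009]
top eartopA 426 740 201 199 367 89.9 z 0.1641 mean [0.694 0.224 0.164]
top eartopB 422 757 -300 334 399 0.0 z 0.164 mean [ 0.794 -0.265  0.164]
shield line dir [-0.7996361  -0.60048489] [0.55863433 0.23801452 0.14269485]
```

View pics/crop1.png

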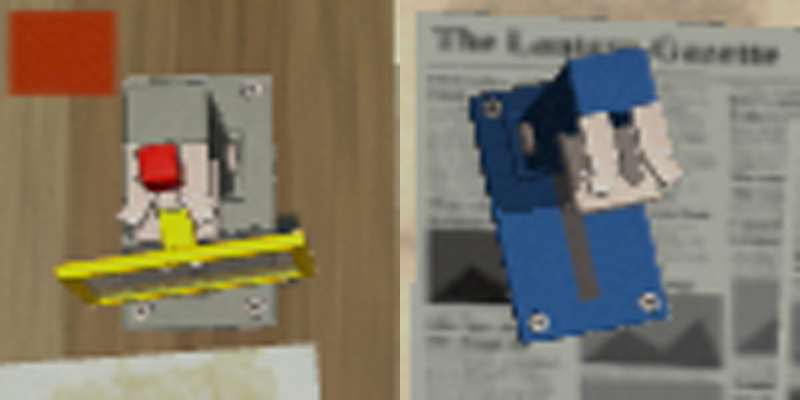

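The crop confirms it: the large shield is upright in the grey fork, knob at crop (158,165). The empty blue fork, on the right, opens towards the robot.

Request:
arm_command(plan="-0.046 -0.0255 -0.012 0; -0.046 -0.0255 -0.012 0; -0.046 -0.0255 -0.012 0; -0.046 -0.0255 -0.012 0; -0.046 -0.0255 -0.012 0; -0.046 -0.0255 -0.012 0; -0.046 -0.0255 -0.012 0; -0.046 -0.0255 -0.008 0; -0.046 -0.0255 0 0; -0.046 -0.0255 0 0; 0 0 0 -9; 0 0 0 -9; 0 0 0 -9; 0 0 0 0; 0 0 0 0", hand=-0.2)

```text
clock: 2.02
tcp_pos: [0.5774, 0.2334, 0.314]
orientation: [0.176, -3.136, 0.0]
contact_force: [-0.7, -0.2, -0.5]
grip_width: 0.0509
gripper_force: 0.0
```

Run:
```python
from h import *
o,im,d,c=cam('wrist'); P=cloud(im,d,c,o); np.savez('/tmp/w1',im=im,d=d,P=P); save('w1.png',im)
Rt=R.from_rotvec(o['orientation']).as_matrix(); print(o['clock'],o['tcp_pos'],o['orientation'],o['grip_width'],'ytool ang',np.degrees(np.arctan2(Rt[1,1],Rt[0,1])),Rt[:,2])
hsv=cv2.cvtColor(im,cv2.COLOR_RGB2HSV);H,s,v=[hsv[...,i].astype(int) for i in range(3)];z=P[...,2]
m=((H<6)|(H>174))&(s>150)&(z>.165)&(z<.215)
nn,l,st,ce=cv2.connectedComponentsWithStats(m.astype(np.uint8))
for i in range(1,nn):
    if st[i,4]>20:
        Q=P[l==i]; T=Q[Q[:,2]>np.percentile(Q[:,2],90)-.003]; print('red',st[i],Q.min(0),Q.max(0),'top',T.mean(0),cv2.minAreaRect((T[:,:2]*1000).astype(np.float32)))
Q=P[(H>22)&(H<34)&(s>120)&(z>.138)&(z<.152)&(P[...,0]<.57)&(P[...,0]>.5)]
print(len(Q),cv2.minAreaRect((Q[:,:2]*1000).astype(np.float32)))
```

```text
2.025 [0.57741398 0.23335915 0.31404541] [ 1.76393247e-01 -3.13638617e+00  1.45637950e-04] 0.0508834699978182 ytool ang 96.43795326416519 [-2.44531901e-04 -1.06622607e-04 -9.99999964e-01]
red [244 170  23  29 589] [0.57005853 0.22469365 0.17682663] [0.59101454 0.24550142 0.20363965] top [0.58030743 0.23514145 0.20138399] ((581.0179443359375, 235.06573486328125), (19.642614364624023, 19.113140106201172), 7.111376762390137)
1558 ((553.90283203125, 231.22763061523438), (31.52269172668457, 132.62149047851562), 8.475706100463867)
```

View pics/w1.png

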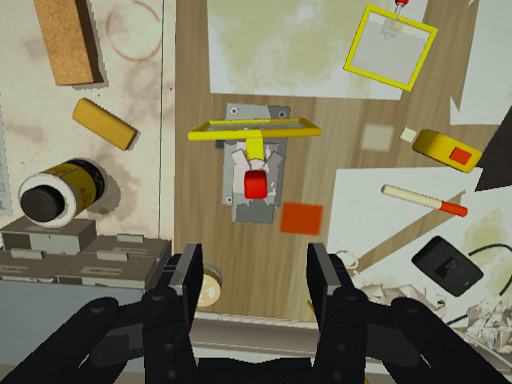

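The wrist view shows the knob at (255,184) with the larger shield's frame in front of it, and the smaller look-alike at top right (390,45).

Request:
arm_command(plan="-0.0034 0.0007 0.03 -0.7; 0 0 0.04 0; 0 0 0.03 0; 0 0 0.02 0; 0 0 0.012 0; 0 0 0 0; 0 0 0 0")

```text
clock: 2.95
tcp_pos: [0.5814, 0.2348, 0.1832]
orientation: [-0.2, 3.134, 0.001]
contact_force: [-0.2, -0.0, -0.6]
grip_width: 0.0512
gripper_force: 0.0
```

Run:
```python
from h import *
w=np.load('/tmp/w1.npz'); im,P=w['im'],w['P']
hsv=cv2.cvtColor(im,cv2.COLOR_RGB2HSV);H,s,v=[hsv[...,i].astype(int) for i in range(3)];z=P[...,2]
m=(z>.006)&(z<.014)&(s<60)&(P[...,0]>.49)&(P[...,0]<.69)&(P[...,1]>.17)&(P[...,1]<.29)
nn,l,st,ce=cv2.connectedComponentsWithStats(m.astype(np.uint8))
big=np.isin(l,[i for i in range(1,nn) if st[i,4]>60])
Q=P[big];print(st[1:][st[1:,4]>60].tolist(),cv2.minAreaRect((Q[:,:2]*1000).astype(np.float32)))
# column/ear top
m=(z>.158)&(z<.170)&(s<70)&(P[...,0]>.53)&(P[...,0]<.69)&(P[...,1]>.17)&(P[...,1]<.29)
Q=P[m];print(len(Q),cv2.minAreaRect((Q[:,:2]*1000).astype(np.float32)))
o=r.get_obs();print(o['tcp_pos'],o['contact_force'],o['grip_width'])
```

```text
[[213, 75, 68, 20, 490], [281, 83, 21, 11, 63], [225, 102, 66, 18, 892], [264, 138, 24, 70, 465], [222, 140, 15, 65, 660]] ((581.970703125, 229.52886962890625), (183.72898864746094, 118.84530639648438), 0.02769610472023487)
2207 ((592.814697265625, 236.54798889160156), (76.55552673339844, 50.170101165771484), 3.2615370750427246)
[0.58141984 0.23481513 0.18319219] [-0.23373394 -0.02879496 -0.64676446] 0.05116384386616635
```

Request:
arm_command(plan="0 0 0 0; 0 0 0 0; 0 0 0 0; 0 0 0 0", hand=1, grip_force=60)

```text
clock: 3.45
tcp_pos: [0.5814, 0.2346, 0.1831]
orientation: [-0.2, 3.134, 0.001]
contact_force: [0.0, -0.6, 5.6]
grip_width: 0.018
gripper_force: 60.4
```

Run:
```python
from h import *
w=np.load('/tmp/w1.npz'); im,P=w['im'],w['P']
hsv=cv2.cvtColor(im,cv2.COLOR_RGB2HSV);H,s,v=[hsv[...,i].astype(int) for i in range(3)];z=P[...,2]
m=(z>.006)&(z<.014)&(s<60)
for lo,hi in((225,260),(262,300),(205,300)):
  E=[]
  for row in range(150,200,2):
    c=[u for u in range(lo,hi) if m[row,u]]
    if c: E.append((P[row,c[0]],P[row,c[-1]]))
  if len(E)>5:
    E=np.array(E)
    for k in(0,1):
      q=E[:,k]; a=np.polyfit(q[:,0],q[:,1],1); print(lo,'LR'[k],len(q),'slope deg',np.degrees(np.arctan(a[0])).round(2),'y@.58',np.polyval(a,.58).round(4),'res',np.std(q[:,1]-np.polyval(a,q[:,0])).round(4))
# ear-top outer sides and column sides
m=(z>.158)&(z<.170)&(s<70)
ys,xs=np.nonzero(m[150:230,200:310]);Q=P[150:230,200:310][ys,xs]
for x0 in np.arange(.55,.64,.01):
  q=Q[(abs(Q[:,0]-x0)<.004)]
  if len(q): print(x0.round(2),q[:,1].min().round(4),q[:,1].max().round(4))
```

```text
225 L 25 slope deg 4.76 y@.58 0.1923 res 0.0001
225 R 25 slope deg 3.85 y@.58 0.2036 res 0.0014
262 L 25 slope deg 2.15 y@.58 0.2732 res 0.0019
262 R 25 slope deg 2.36 y@.58 0.2797 res 0.0005
205 L 25 slope deg 1.87 y@.58 0.1919 res 0.0004
205 R 25 slope deg 2.36 y@.58 0.2797 res 0.0005
0.56 0.2096 0.2598
0.57 0.2121 0.2569
0.58 0.2135 0.2573
0.59 0.214 0.2577
0.6 0.2143 0.2581
0.61 0.2146 0.2585
0.62 0.2152 0.2589
0.63 0.2154 0.2591
```

Request:
arm_command(plan="0 0 -0.004 0; 0 0 -0.004 0; 0 0 -0.004 0; 0 0 -0.003 0; 0 0 -0.001 0; 0 0 0 0; 0 0 0 0")

```text
clock: 4.32
tcp_pos: [0.5803, 0.2344, 0.1976]
orientation: [0.2, -3.134, 0.001]
contact_force: [-0.3, 0.3, -7.9]
grip_width: 0.0179
gripper_force: 59.3
```

Request:
arm_command(plan="0 0 -0.0012 0; 0.005 0.00045 0 0; 0.01 0.0009 0 0; 0.01 0.0009 0 0; 0.01 0.0009 0 0; 0.01 0.0009 0 0; 0.01 0.0009 0 0; 0.01 0.0009 0 0; 0 0 0 0; 0 0 0 0")

```text
clock: 5.58
tcp_pos: [0.516, 0.2321, 0.1996]
orientation: [-0.2, 3.134, 0.0]
contact_force: [1.4, 0.0, -8.4]
grip_width: 0.0184
gripper_force: 59.2
```

Request:
arm_command(plan="0 0 -0.02 0; 0 0 -0.03 0; 0 0 -0.03 0; 0 0 -0.02 0; 0.004 -0.02 -0.01 0; 0.006 -0.035 0 0; 0.0085 -0.045 0 0; 0.0085 -0.045 0 0; 0.0085 -0.045 0 0; 0.0085 -0.045 0 0; 0.0085 -0.045 0 0; 0.0085 -0.045 0 0; 0.0085 -0.045 0 0; 0.0085 -0.045 0 -1.2; 0.005 -0.03 0 -1.2; 0.002 -0.015 0 -1.3; 0 0 0 0; 0 0 0 0; 0 0 0 0")

```text
clock: 7.95
tcp_pos: [0.4912, -0.2339, 0.3093]
orientation: [0.304, -3.127, -0.001]
contact_force: [0.0, 0.9, -8.6]
grip_width: 0.0183
gripper_force: 59.9
```

Run:
```python
from h import *
o,im,d,c=cam('wrist'); P=cloud(im,d,c,o); np.savez('/tmp/w2',im=im,d=d,P=P); save('w2.png',im)
Rt=R.from_rotvec(o['orientation']).as_matrix(); print(o['clock'],o['tcp_pos'],'ytool',np.degrees(np.arctan2(Rt[1,1],Rt[0,1])),Rt[:,2],o['contact_force'],o['moment'])
hsv=cv2.cvtColor(im,cv2.COLOR_RGB2HSV);H,s,v=[hsv[...,i].astype(int) for i in range(3)];z=P[...,2]
b=(H>100)&(H<125)&(s>110)
for k,m in(('foot',b&(abs(z-.01)<.005)),('coltop',b&(z>.14)&(z<.19)),('ears',(s<90)&(abs(z-.164)<.005)&(P[...,1]<-.12)&(P[...,1]>-.32)&(P[...,0]<.72))):
    Q=P[m]; ys,xs=np.nonzero(m)
    if len(Q)>10: print(k,len(Q),xs.min(),xs.max(),ys.min(),ys.max(),cv2.minAreaRect((Q[:,:2]*1000).astype(np.float32)),np.median(Q[:,2]))
```

```text
7.95 [ 0.49121616 -0.23390398  0.30929672] ytool 101.09353407008409 [-1.10613246e-04  5.90661812e-04 -9.99999819e-01] [ 0.01464081  0.85394312 -8.61854643] [ 0.07305324 -0.11754512 -0.01599497]
foot 1182 220 279 177 240 ((590.0321044921875, -221.38177490234375), (102.8220443725586, 88.50254821777344), 10.77208137512207) 0.009514936533132817
coltop 855 233 266 286 323 ((649.9451293945312, -207.53892517089844), (36.027706146240234, 36.41932678222656), 8.94222354888916) 0.16343261308118578
ears 419 183 325 129 323 ((557.1981201171875, -218.83189392089844), (217.82810974121094, 130.97801208496094), 11.81062126159668) 0.1635308658545231
```

View pics/w2.png

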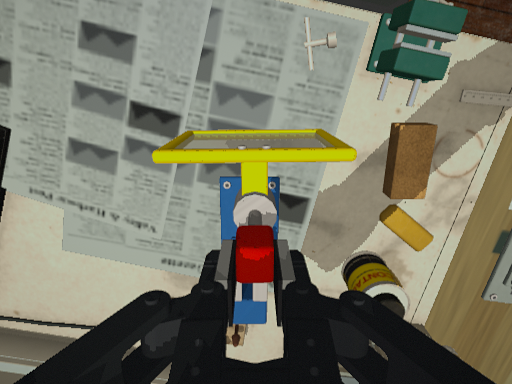

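The shield hangs upright. Its knob is at (255,250), the knuckle at (255,210), and the blue foot and column top lie behind, at (250,200) and (250,312).

Run:
```python
from h import *
w=np.load('/tmp/w2.npz'); im,P=w['im'],w['P']
hsv=cv2.cvtColor(im,cv2.COLOR_RGB2HSV);H,s,v=[hsv[...,i].astype(int) for i in range(3)];z=P[...,2]
b=(H>100)&(H<125)&(s>110)
m=b&(abs(z-.01)<.005)
E=np.array([(P[y,np.nonzero(m[y])[0][0]],P[y,np.nonzero(m[y])[0][-1]]) for y in range(180,238) if m[y,215:285].sum()>8])
for k in(0,1):
    q=E[:,k]; q=q[np.argsort(q[:,1])]; 
    a=np.polyfit(E[:,k,0],E[:,k,1],1); print(k,len(E),np.degrees(np.arctan(a[0])),np.std(E[:,k,1]-np.polyval(a,E[:,k,0])))
t=np.radians(10.8); ax=np.array([np.cos(t),np.sin(t)]); n=np.array([-ax[1],ax[0]])
def st(k,Q): 
    A,L=Q[:,:2]@ax,Q[:,:2]@n; print(k,len(Q),'along',A.min().round(4),A.max().round(4),'lat',np.percentile(L,1).round(4),np.percentile(L,99).round(4),'mid',((np.percentile(L,1)+np.percentile(L,99))/2).round(4))
st('foot',P[m]); st('col',P[b&(abs(z-.164)<.004)])
win=np.zeros(b.shape,bool); win[255:305,225:285]=1
e=win&(s<90)&(abs(z-.164)<.005); st('ears',P[e])
red=((H<6)|(H>174))&(s>150)&(z>.3)&(z<.36); Q=P[red]; print(Q[:,2].max()); T=Q[Q[:,2]>np.percentile(Q[:,2],95)-.004]; st('knobtop',T); print(cv2.minAreaRect((T[:,:2]*1000).astype(np.float32)))
win[:]=0; win[190:228,225:285]=1
kn=win&(s<60)&(z>.24)&(z<.28); Q=P[kn]; print('kn z',np.median(Q[:,2])); st('knuckle',Q)
y=(H>22)&(H<34)&(s>120)&(z>.2)&(z<.28); win[:]=0; win[120:165,140:370]=1; st('pane',P[y&win]); 
o=r.get_obs(); print('tcp', o['tcp_pos'][:2]@ax,o['tcp_pos'][:2]@n)
```

```text
0 58 10.504711269319126 0.00041250123712238224
1 58 10.744544116254932 0.0006531161199865117
foot 1182 along 0.4867 0.5895 lat -0.3719 -0.2843 mid -0.3281
col 747 along 0.5816 0.617 lat -0.343 -0.308 mid -0.3255
ears 400 along 0.5605 0.5859 lat -0.3415 -0.3063 mid -0.3239
0.33280626673005365
knobtop 1423 along 0.428 0.4489 lat -0.3302 -0.3123 mid -0.3213
((490.8514709472656, -233.349365234375), (20.8738956451416, 18.119863510131836), 11.04171371459961)
kn z 0.2626175039102575
knuckle 1242 along 0.4246 0.4478 lat -0.3349 -0.307 mid -0.3209
pane 3216 along 0.395 0.4068 lat -0.3858 -0.2576 mid -0.3217
tcp 0.4386673339790425 -0.32191917155405975
```

Request:
arm_command(plan="-0.01 -0.0035 0 0.3; -0.015 -0.0035 0 0; -0.015 0 0.01 0; 0 0 0.025 0; 0 0 0.03 0; 0 0 0.025 0; 0 0 0.015 0; 0 0 0.005 0; 0 0 0 0; 0 0 0 0")

```text
clock: 9.25
tcp_pos: [0.5325, -0.2347, 0.2004]
orientation: [-0.293, 3.126, -0.001]
contact_force: [0.5, -0.2, -8.2]
grip_width: 0.0182
gripper_force: 59.9
```

Run:
```python
from h import *
t=np.radians(10.8); ax=np.array([np.cos(t),np.sin(t)]); n=np.array([-ax[1],ax[0]])
out=[]
for nm in('wrist','top'):
    o,im,d,c=cam(nm); P=cloud(im,d,c,o); np.savez('/tmp/%s3'%nm,im=im,d=d,P=P)
    z=P[...,2];hsv=cv2.cvtColor(im,cv2.COLOR_RGB2HSV);H,s,v=[hsv[...,i].astype(int) for i in range(3)]
    A,L=P[...,:2]@ax,P[...,:2]@n
    b=(H>100)&(H<125)&(s>110)
    reg=(A>.5)&(A<.66)&(L>-.38)&(L<-.27)
    for k,m in(('col',b&(abs(z-.164)<.005)&reg),('ears',(s<90)&(abs(z-.164)<.005)&reg),('foot',b&(abs(z-.01)<.005)&(A<.62)&(L>-.4)&(L<-.25)),('knob',((H<6)|(H>174))&(s>150)&(z>.18)&(z<.24)&(A<.56)&(abs(L+.33)<.03))):
        if m.sum()>5:
            print(nm,k,m.sum(),'along',A[m].min().round(4),A[m].max().round(4),'lat',L[m].min().round(4),L[m].max().round(4))
            if k in('ears','col'):
                for a in np.arange(.5,.63,.006):
                    q=np.sort(L[m&(abs(A-a)<.003)]); 
                    if len(q)>3:
                        g=np.diff(q); i=g.argmax(); print('   ',a.round(3),len(q),q[0].round(4),q[-1].round(4),'gap',q[i].round(4),q[i+1].round(4))
    out.append(im)
o=r.get_obs(); print(o['clock'],o['tcp_pos'],'tcp',o['tcp_pos'][:2]@ax,o['tcp_pos'][:2]@n)
save('m3.png',np.hstack([cv2.resize(out[0][150:350,150:350],(400,400)),cv2.resize(out[1][140:220,320:400],(400,400))]))
```

```text
wrist col 658 along 0.581 0.5971 lat -0.3498 -0.3082
    0.584 240 -0.3495 -0.3083 gap -0.3174 -0.3166
    0.59 334 -0.3498 -0.3082 gap -0.3293 -0.3286
    0.596 83 -0.3444 -0.3165 gap -0.3444 -0.3422
wrist ears 1486 along 0.5397 0.5864 lat -0.3502 -0.3084
    0.542 36 -0.3435 -0.3156 gap -0.3407 -0.3158
    0.548 120 -0.3443 -0.3151 gap -0.3373 -0.3193
    0.554 195 -0.3451 -0.3142 gap -0.3343 -0.3221
    0.56 185 -0.3452 -0.3141 gap -0.3344 -0.3221
    0.566 266 -0.3497 -0.3097 gap -0.3344 -0.322
    0.572 261 -0.3499 -0.3088 gap -0.3345 -0.322
    0.578 266 -0.3501 -0.3086 gap -0.3345 -0.322
    0.584 157 -0.3502 -0.3084 gap -0.3345 -0.3226
wrist foot 2760 along 0.4866 0.5852 lat -0.3725 -0.2835
wrist knob 2146 along 0.468 0.4888 lat -0.3393 -0.3201
top col 152 along 0.5858 0.6174 lat -0.349 -0.3059
    0.584 5 -0.3383 -0.3059 gap -0.3238 -0.3059
    0.59 26 -0.3485 -0.3076 gap -0.3426 -0.3384
    0.596 31 -0.349 -0.3074 gap -0.3348 -0.3312
    0.602 34 -0.3484 -0.3075 gap -0.3452 -0.3424
    0.608 27 -0.3467 -0.307 gap -0.3356 -0.3319
    0.614 27 -0.3475 -0.3074 gap -0.325 -0.3207
top ears 171 along 0.5417 0.6183 lat -0.3535 -0.304
    0.542 7 -0.3488 -0.3089 gap -0.3427 -0.3147
    0.548 20 -0.3535 -0.304 gap -0.3415 -0.3167
    0.554 20 -0.3504 -0.3071 gap -0.3381 -0.3202
    0.56 25 -0.3508 -0.3071 gap -0.3345 -0.3222
    0.566 24 -0.3504 -0.3081 gap -0.3362 -0.3228
    0.572 21 -0.3506 -0.3078 gap -0.335 -0.3205
    0.578 23 -0.3497 -0.3071 gap -0.3347 -0.3214
    0.584 24 -0.3503 -0.3068 gap -0.3352 -0.3236
top foot 513 along 0.4888 0.6196 lat -0.3732 -0.2837
9.35 [ 0.5322243  -0.23461002  0.20026952] tcp 0.4788356094829215 -0.3301833197144458
```

View pics/m3.png

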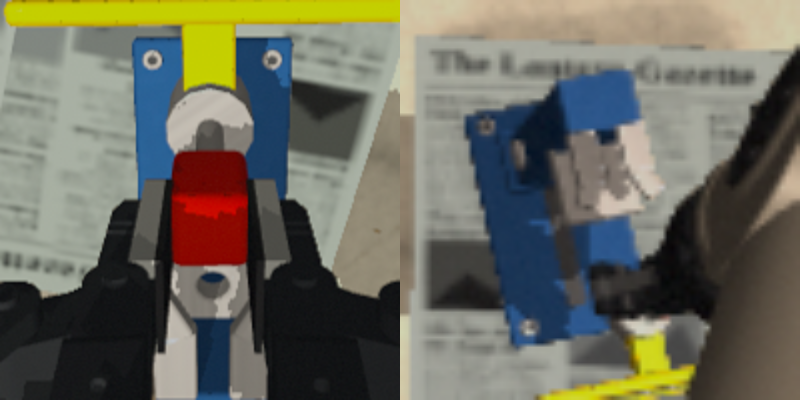

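The left half shows the knob at (210,210) in line with the slot at (212,350). The slot's centre is 1.4 mm to the left of the shield. By these measurements the knuckle should stop after about 87 mm.

Request:
arm_command(plan="-0.005 0.0014 0.001 0; -0.008 0 0 0; -0.008 0 0 0; -0.008 0 0 0; -0.006 0 0 0; -0.005 0 0 0; -0.005 0 0 0; -0.005 0 0 0; -0.005 0 0 0; -0.005 0 0 0; 0 0 0 0; 0 0 0 0")

```text
clock: 10.85
tcp_pos: [0.5901, -0.222, 0.1983]
orientation: [0.293, -3.128, -0.0]
contact_force: [0.2, -1.0, -8.2]
grip_width: 0.0179
gripper_force: 59.9
```

Request:
arm_command(plan="-0.004 0 0 0; -0.004 0 0 0; -0.004 0 0 0; -0.004 0 0 0; -0.003 0 0 0; -0.002 0 0 0; 0 0 0 0; 0 0 0 0")

```text
clock: 11.85
tcp_pos: [0.6108, -0.2181, 0.1984]
orientation: [0.293, -3.128, -0.0]
contact_force: [-0.3, 1.0, -7.5]
grip_width: 0.0182
gripper_force: 59.9
```

Request:
arm_command(plan="-0.0015 0 0 0; -0.0015 0 0 0; -0.001 0 0 0; -0.0007 0 0 0; 0 0 0 0; 0 0 0 0")

```text
clock: 12.6
tcp_pos: [0.6156, -0.2171, 0.1984]
orientation: [0.293, -3.128, -0.0]
contact_force: [-0.8, -0.3, -7.8]
grip_width: 0.018
gripper_force: 59.9
```

Request:
arm_command(plan="-0.0007 0 0 0; -0.0007 0 0 0; 0 0 0 0; 0 0 0 0")

```text
clock: 13.1
tcp_pos: [0.617, -0.2168, 0.1984]
orientation: [-0.293, 3.128, -0.0]
contact_force: [0.3, -0.4, -8.5]
grip_width: 0.0181
gripper_force: 59.9
```

Request:
arm_command(plan="-0.0007 0 0 0; 0 0 0 0; 0 0 0 0")

```text
clock: 13.48
tcp_pos: [0.6177, -0.2167, 0.1984]
orientation: [0.293, -3.128, 0.0]
contact_force: [-0.0, -0.3, -8.8]
grip_width: 0.018
gripper_force: 59.9
```

Request:
arm_command(plan="-0.0006 0 0 0; 0 0 0 0; 0 0 0 0")

```text
clock: 13.85
tcp_pos: [0.6182, -0.2166, 0.1984]
orientation: [0.293, -3.128, -0.0]
contact_force: [0.3, 0.3, -8.6]
grip_width: 0.0178
gripper_force: 59.9
```

Request:
arm_command(plan="-0.0006 0 0 0; 0 0 0 0; 0 0 0 0")

```text
clock: 14.22
tcp_pos: [0.6187, -0.2165, 0.1984]
orientation: [0.293, -3.128, -0.0]
contact_force: [-1.5, -0.5, -8.1]
grip_width: 0.0179
gripper_force: 60.0
```

Request:
arm_command(plan="-0.0005 0 0 0; 0 0 0 0; 0 0 0 0")

```text
clock: 14.6
tcp_pos: [0.6192, -0.2164, 0.1984]
orientation: [0.293, -3.128, -0.0]
contact_force: [-1.5, -0.2, -6.8]
grip_width: 0.0179
gripper_force: 60.0
```

Request:
arm_command(plan="-0.0005 0 0 0; 0 0 0 0; 0 0 0 0")

```text
clock: 14.98
tcp_pos: [0.6196, -0.2164, 0.1984]
orientation: [0.293, -3.127, -0.0]
contact_force: [-3.7, 0.5, -6.4]
grip_width: 0.0182
gripper_force: 60.1
```

Request:
arm_command(plan="-0.0004 0 0 0; 0 0 0 0; 0 0 0 0")

```text
clock: 15.35
tcp_pos: [0.6199, -0.2163, 0.1983]
orientation: [0.293, -3.127, -0.0]
contact_force: [-5.3, -0.1, -4.5]
grip_width: 0.0179
gripper_force: 60.2
```

Request:
arm_command(plan="0.0008 0 0 0; 0 0 0.001 0; 0 0 0.001 0; 0 0 0.001 0; 0 0 0.001 0; 0 0 0.001 0; 0 0 0 0; 0 0 0 0")

```text
clock: 16.35
tcp_pos: [0.6196, -0.2164, 0.1935]
orientation: [-0.293, 3.128, -0.0]
contact_force: [-4.1, -1.3, -4.5]
grip_width: 0.018
gripper_force: 60.3
```

Request:
arm_command(plan="0 0 0.001 0; 0 0 0.001 0; 0 0 0.001 0; 0 0 0.001 0; 0 0 0.001 0; 0 0 0 0; 0 0 0 0")

```text
clock: 17.23
tcp_pos: [0.6195, -0.2163, 0.1884]
orientation: [-0.293, 3.128, 0.0]
contact_force: [-3.2, -1.3, -2.7]
grip_width: 0.0181
gripper_force: 60.4
```

Request:
arm_command(plan="0 0 0.001 0; 0 0 0.001 0; 0 0 0.001 0; 0 0 0 0; 0 0 0 0")

```text
clock: 17.85
tcp_pos: [0.6195, -0.2164, 0.1854]
orientation: [-0.293, 3.128, -0.0]
contact_force: [-4.3, -2.1, -3.9]
grip_width: 0.0182
gripper_force: 60.5
```

Request:
arm_command(plan="0 0 0.001 0; 0 0 0.0007 0; 0 0 0 0; 0 0 0 0")

```text
clock: 18.35
tcp_pos: [0.6195, -0.2164, 0.1837]
orientation: [-0.293, 3.128, -0.0]
contact_force: [-4.1, -0.9, -3.3]
grip_width: 0.0182
gripper_force: 60.5
```

Request:
arm_command(plan="0 0 0 0; 0 0 0 0; 0 0 0 0; 0 0 0 0", hand=-0.2)

```text
clock: 18.85
tcp_pos: [0.6199, -0.2163, 0.184]
orientation: [-0.293, 3.127, -0.0]
contact_force: [0.0, 0.0, 0.0]
grip_width: 0.0511
gripper_force: 0.0
```

Request:
arm_command(plan="0 0 -0.02 0; 0 0 -0.03 0; 0 0 -0.04 0; 0 0 -0.03 0; 0 0 0 0; 0 0 0 0")

```text
clock: 19.6
tcp_pos: [0.6193, -0.2162, 0.3039]
orientation: [-0.293, 3.128, 0.0]
contact_force: [-0.6, -1.1, -0.0]
grip_width: 0.0514
gripper_force: 0.0
```

Run:
```python
from h import *
t=np.radians(10.8); ax=np.array([np.cos(t),np.sin(t)]); n=np.array([-ax[1],ax[0]])
o,im,d,c=cam('wrist'); P=cloud(im,d,c,o); _,si,_,_=cam('side')
hsv=cv2.cvtColor(im,cv2.COLOR_RGB2HSV);H,s,v=[hsv[...,i].astype(int) for i in range(3)];z=P[...,2]
m=((H<6)|(H>174))&(s>150)&(z>.15)&(z<.25)&(P[...,1]<-.15)&(P[...,1]>-.3)
Q=P[m];T=Q[Q[:,2]>np.percentile(Q[:,2],95)-.003]; print(len(Q),T.mean(0),T.mean(0)[:2]@ax,T.mean(0)[:2]@n,o['clock'],o['tcp_pos'],o['contact_force'])
y=(H>22)&(H<34)&(s>120)&(z>.1)&(z<.18)&(P[...,1]<-.1)&(P[...,0]<.62);print('pane top z',np.percentile(P[y][:,2],[5,50,95]),P[y].min(0),P[y].max(0))
save('fin.png',np.hstack([cv2.resize(im[100:300,150:350],(400,400)),cv2.resize(si[235:325,210:300],(400,400))]))
```

```text
627 [ 0.61761385 -0.21583267  0.20146847] 0.5662311961528642 -0.32773897684062375 19.6 [ 0.6192853  -0.216214    0.30388477] [-0.6155983  -1.06526475 -0.00871112]
pane top z [0.14000122 0.14347622 0.14519431] [ 0.56377    -0.28889461  0.10059935] [ 0.60826213 -0.15818876  0.15811088]
```

View pics/fin.png

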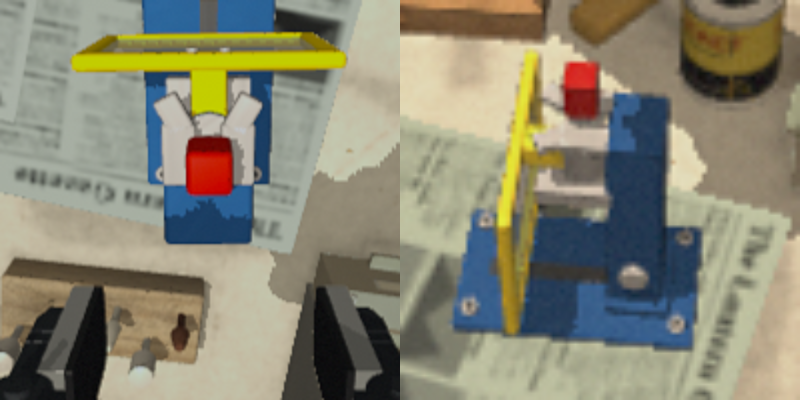

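The knob at (210,165) sits in the fork with its top at 0.2015 m, the same height as on the grey post, so the pin is home. The shield hangs upright and the gripper is clear.

```bash
python3 -c "
from bench import ticket
print(ticket.hand_in())"
```

```text
the job is handed in; nothing more can be done
None
```

The larger eye shield now hangs upright and released in the blue fork. Its pin looks home: the knob top is at the same height as it was on the grey post. I handed the job in at about 20 s; the judge returned no verdict.

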